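# Square up and clamp the flat-edged lens

### The arm

A 6-joint arm with a two-finger parallel gripper is mounted at the origin on the work surface. World frame = base frame: x ahead of the robot, y to its left, z up, the work surface at z = 0. Lengths are in m, angles in rad, forces in N, time in s.
With the tool pointing down it reaches from about 0.275 to 0.825 m from the base axis. Payload 5.2 kg.
Tool frame: the origin (TCP) lies at the very end of the fingers, on their centre line; the grasp point (between the pads) lies manip.tcp_to_grasp behind it (manip.tcp_to_grasp is the distance from the TCP to the grasp point, in m); z points along the fingers, y is the line along which they close (so a half turn about z gives the same grasp; the last joint's range is limited). The gripper opens to 93 mm and grips with 3 to 60 N. Pads are 15 mm wide; open, the fingers measure 128 mm over their backs; the gripper's body (75 mm by 188 mm) begins 65 mm behind the grasp point.
Start: joints at [1.013, 0.259, 1.535, -0, 1.348, -0.203], TCP at [0.191, 0.516, 0.219] pointing down, gripper open.
Joint ranges: [-3.14, 3.14], [-0.91, 2.08], [0.19, 2.58], [-1.22, 4.36], [0.22, 2.71], [-3.12, 3.12]. Speed limits (rad/s): [2.57, 2.57, 3.14, 3.14, 3.14, 3.14].

### API

Orientations are given as a unit quaternion [w, x, y, z].
In Python, from workcell import manip gives the robot as it stands. The module is installed in compiled form; this text tells all that it offers. Calls block until the motion is done:
- manip.move_to(position, orientation): joint-space move of the TCP to a pose.
- manip.servo_line(position, rot=None, feed=0.15): straight line of the TCP; rot=None keeps the orientation; feed is the mean speed in m/s.
- manip.move_joints(angles): joint-space move.
- manip.move_gripper(opening, squeeze=None): opening from 0.0 (shut) to 1.0 (fully open); squeeze is the grip in N (None keeps the last); returns when the fingers have stopped.
- manip.sleep(seconds).
- manip.solve_ik(position, orientation): joint angles nearest the present ones, or None.
- manip.get_obs(): the state.
- manip.snapshot(name): name is "scene" or "top" or "wrist"; returns a dict with "color" (400x640x3 uint8, red, green, blue), "camera_matrix" (3x3 intrinsics, pixels), "rvec" (rotation vector, rad) and "tvec" (3), from world to camera coordinates, as OpenCV has them. Camera axes: x right, y down, z forward; pixel columns grow to the right and rows downward; lengths in m; the calibration is good to about 2 mm. A picture is of the moment at which its call begins. There is no depth.
A pose or a line that the arm cannot do raises manip.MotionError and nothing moves.
- manip.finish_job(): hands the job in; it is judged then, once.
The state is a dict: "time_s": time; "joints": joint angles; "joint_vel": joint speeds; "tau": joint torques, N m; "tcp_pos": TCP position; "eef_rot": TCP orientation; "force": force on the tool from outside, world axes, zero at the start; "wrist_torque": the same for the moment, N m; "finger_gap": opening from 0.0 (shut) to 1.0 (fully open); "grasp_force": force on a finger pad.
Only numpy, scipy, OpenCV 4.12 (cv2) and the standard library are available. Lean on these libraries where they do the work, as an engineer would, in place of code of your own. Each camera call takes 0.05 s, during which the arm holds its last target. There are 200 camera calls.

### The job

The flat-edged magnifying lens lies loose and turned askew in the little science-project lens holder on the counter. Turn it with a fingertip on its peg until its flat edge lies flush against the metal bar, with the clamp still drawn back, then slide the clamp forward by its upright fin until it bears firmly on the lens rim, so that the lens stays gripped between clamp and bar with a few newtons when you let go. Go gently, the lens cracks under a hard push, and leave the other things on the counter where they are.

Things in the scene. Friction and masses are not known exactly. Their poses are not given: they have to be found in the camera images.
- holder: Plywood lens holder fixed to the counter, plate 200 x 116 x 10 mm. Origin on the counter under the centre of a properly seated lens; x points from clamp to bar, z up. Plate spans x -152 to +48 mm, y +-58, top at z 10. Two side rails (inner faces y +-41.8 mm, x -52 to +8, tops at z 16) keep the lens between them with 1.8 mm play each side.
- bar: Fixed aluminium alignment bar across the front of the holder, 12 x 90 x 8 mm, its top 18 mm above the counter. Origin 10 mm above the holder's origin, same axes; its straight face towards the lens lies at x = +32.4 mm (the bar spans x = 32.4 to 44.4, y = -45 to +45).
- lens: Loose 70 g lens, smooth black plastic rim: disc of radius 40 mm, 8 mm thick, one flat edge 47 mm long at x +32.4 mm. Origin: disc centre, underside (10 mm above the counter); x points square out of the flat. Starts turned 0.7 to 1.8 rad counter-clockwise (from above). Seated: straight above the holder's origin, x along the holder's x. Cracks if pressed on bar or clamp above 20 N.
- peg (a point): Centre of the top of the upright finger peg on the lens rim: diameter 10 mm, standing 16 mm above the rim's top (peg top 34 mm above the counter). It is 32 mm from the lens's centre, opposite the flat, at lens x = -32 mm. It may be pushed from any side or pinched.
- clamp (a joint): Travel of the grey sliding clamp in m: 0 drawn back, growing towards the bar, at most 0.026; starts at 0 to 0.004. It runs on the holder's centre line, stays where left (no spring) and takes about 6 N to move. Nose 42 mm wide, top 18 mm above the counter, front face at holder x = -60 mm + travel, so it meets the rim of a seated lens at about 0.020.
- clamp_handle (a point): Centre of the top of the clamp's upright fin, 52 mm above the counter, at holder x = -118 mm + travel. The fin is 12 mm thick along the holder's x, 36 mm wide along y and stands 34 mm above the low nose; its back face is 6 mm behind this point and is free to be pushed, or the fin can be pinched.
- mug: Green ceramic mug, radius 40 mm, 95 mm tall, near the holder; bystander. Origin under its centre.
- pen_cup: Stainless steel pen cup, radius 36 mm, 100 mm tall, with two highlighters and a pencil standing up to 160 mm; bystander. Origin under its centre.
- stapler: White plastic stapler, 30 x 130 x 52 mm, lying along its y beyond the bar; bystander. Origin under its centre.
- pencil_case: Blue plastic pencil case with clip-on lid, 79 x 204 x 37 mm, long along its y; bystander. Origin under its centre.
Things that resemble listed ones, but are neither listed nor needed, are in the scene too. What is meant by the lens is not orange, red or turquoise, and is the larger of those in its own colour.

How it is judged:
On the way, in this order (a step that is already met when the one before it is completed fails the run):
1. the lens is turned so that its flat lies flush against the bar, clamp still drawn back (angle between the x axis of lens and the x axis of holder, either way round below 0.05 rad and x of lens in the frame of holder above -0.0015 m and value of joint clamp below 0.012 m), for 0.2 s.
2. the clamp is slid up to bear on the lens (contact force between clamp and lens above 2.5 N and value of joint clamp above 0.017 m), for 0.2 s.
At the end, for the whole second after the job is handed in: The lens lies flat in the holder, its flat against the bar (within 1.5 mm and 0.05 rad), at rest, and the released clamp grips it: clamp and bar each press on the rim with more than 2.5 N (all of step 2 and angle between the x axis of lens and the x axis of holder, either way round below 0.05 rad and x of lens in the frame of holder above -0.0015 m and angle between lens's own z axis and vertical below 0.06 rad and contact force between bar and lens above 2.5 N and linear speed of lens below 0.01 m/s); the robot touches nothing.
It fails at once if the lens is pressed against the bar with more than 20 N (contact force between bar and lens above 20 N).
It fails at once if the clamp presses the lens with more than 20 N (contact force between clamp and lens above 20 N).
It fails at once if the lens is pressed against the holder, its bar and its clamp with more than 40 N in all (contact force between holder and lens above 40 N).
It fails at once if a bystander is moved more than 15 mm (distance of any of mug, pen_cup, stapler, pencil_case from where it was at the start of the episode above 0.015 m).
It also fails if it takes over 67 s, if anything falls off the work surface, if the arm or the gripper's body presses on something with over 40 N, if the wrist force passes 120 N, or if a joint passes its speed limit or range.

## Working session

There is one attempt and no reset: what is moved stays moved. The work goes in short steps, each a Python script; the robot and the scene stay as the last script left them, time stands still between calls to the robot, and variables do not carry over. Pictures are saved under pics/ and viewed, at most 10 in all, crops included, and the job is handed in when it is done.

```bash
mkdir -p pics; cat > h.py <<'E'
from workcell import manip
import numpy as np, cv2
def snap(n,f=None):
    s=manip.snapshot(n)
    if f: cv2.imwrite(f"pics/{f}.png",s["color"][:,:,::-1])
    return s
def ray(s,uv,z):
    K=np.array(s["camera_matrix"],float);R=cv2.Rodrigues(np.array(s["rvec"],float))[0];t=np.array(s["tvec"],float).ravel()
    c=-R.T@t; d=R.T@np.linalg.inv(K)@np.array([uv[0],uv[1],1.])
    return c+d*(z-c[2])/d[2]
def proj(s,p):
    return cv2.projectPoints(np.array(p,float).reshape(-1,3),np.array(s["rvec"],float),np.array(s["tvec"],float),np.array(s["camera_matrix"],float),None)[0].reshape(-1,2)
E
python3 - <<'E'
from h import *
a=snap("top","top0");b=snap("scene","scene0")
o=manip.get_obs();print(o["time_s"],o["tcp_pos"],o["eef_rot"],manip.tcp_to_grasp,o["force"])
for s in(a,b):
    R=cv2.Rodrigues(np.array(s["rvec"]))[0];print(-R.T@np.array(s["tvec"]).ravel(),s["camera_matrix"][0])
E
```

```text
0.1 [0.19077891 0.51533043 0.21791917] [-3.26199936e-04  1.76485895e-01  9.84302832e-01 -7.46654051e-04] 0.0188 [-0.53234561  1.06733887 -0.09658975]
[ 0.46635207 -0.01552618  0.93169939] [401.68763918   0.         322.51044159]
[ 1.29467789 -0.01972916  0.52707301] [419.16392116   0.         317.9953885 ]
```

View pics/top0.png

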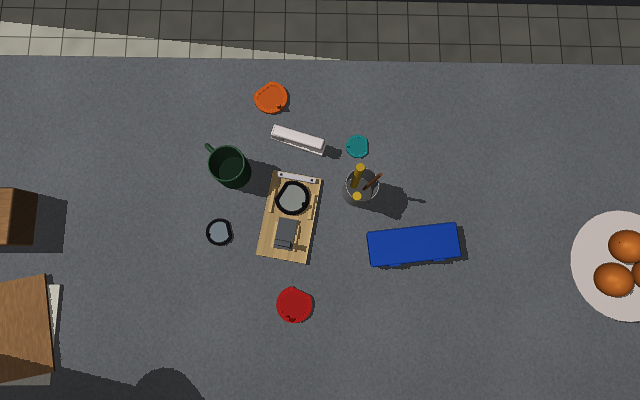

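View pics/scene0.png

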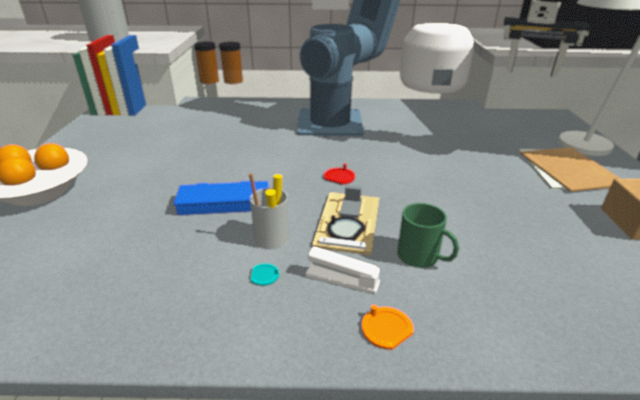

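The lens could be the black ring in the holder (top 293,198) or the smaller loose black ring (219,232). The orange (271,97), red (295,305) and turquoise (357,147) ones are ruled out by colour. The larger black one, in the holder, fits; I'll confirm it with a crop.

```bash
python3 - <<'E'
from h import *
s=snap("top");im=s["color"]
hsv=cv2.cvtColor(im,cv2.COLOR_RGB2HSV)
m=cv2.inRange(hsv,(10,60,90),(28,255,255));m[:, :250]=0;m[:,330:]=0;m[:165]=0;m[270:]=0
pts=cv2.findNonZero(m); r=cv2.minAreaRect(cv2.convexHull(pts));print(r)
for c in cv2.boxPoints(r): print(c,ray(s,c,0.01).round(4))
cv2.imwrite("pics/crop1.png",cv2.resize(im[120:280,190:400,::-1],None,fx=3.6,fy=3.6,interpolation=cv2.INTER_CUBIC))
E
```

```text
((288.284912109375, 216.14715576171875), (50.98649215698242, 86.79989624023438), 10.619654655456543)
[255.2302  254.10565] [0.4715 0.1103 0.01  ]
[271.2264  168.79243] [0.6689 0.0787 0.01  ]
[321.33963 178.18866] [ 0.6475 -0.0386  0.01  ]
[305.3434 263.5019] [ 0.4508 -0.0031  0.01  ]
```

View pics/crop1.png

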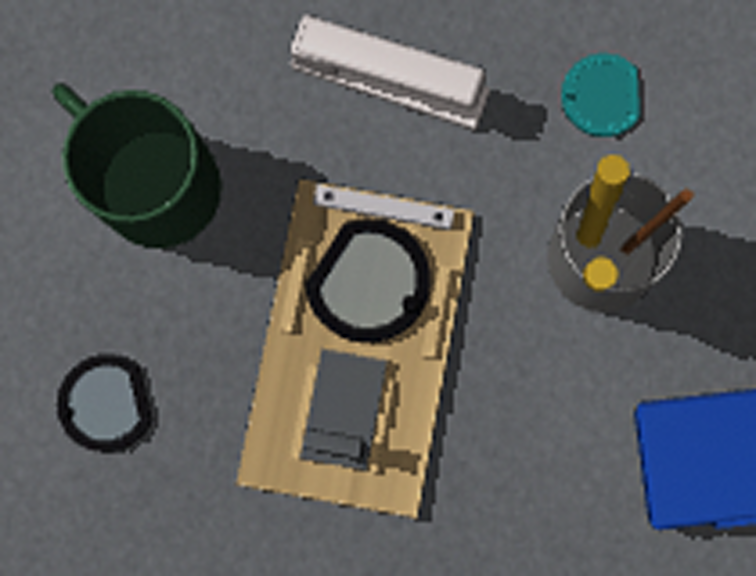

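The crop confirms it: the larger black lens lies in the holder, with its flat towards the upper left and its peg at crop (410,303), image (304,204). Next I'll look from close above.

```bash
cat >> h.py <<'E'
def q(th): f=th/2+np.pi/4; return [0,np.cos(f),np.sin(f),0]
E
python3 - <<'E'
from h import *
s=snap("top")
print("peg",ray(s,(304,204),0.034),"cup",ray(s,(363,186),0.1),"pencil tip",ray(s,(382,173),0.15),"yellow",ray(s,(361,167),0.15),ray(s,(357,196),0.15))
print("mug",ray(s,(227,163),0.095))
manip.move_to([0.585,0.032,0.30],q(-0.172))
w=snap("wrist","w1");o=manip.get_obs();print(o["time_s"],o["joints"],o["force"])
E
```

```text
peg [0.58327669 0.00088989 0.034     ] cup [ 0.61377419 -0.12425032  0.1       ] pencil tip [ 0.63154439 -0.15607329  0.15      ] yellow [ 0.64339489 -0.11418972  0.15      ] [ 0.58477817 -0.10558181  0.15      ]
mug [0.66186444 0.16370452 0.095     ]
2.5 [-1.33921274e-01  2.85371225e-01  1.30304950e+00  2.54056089e-04
  1.55338552e+00  3.63288027e-02] [ 0.09717596 -0.32308183  0.28676897]
```

View pics/w1.png

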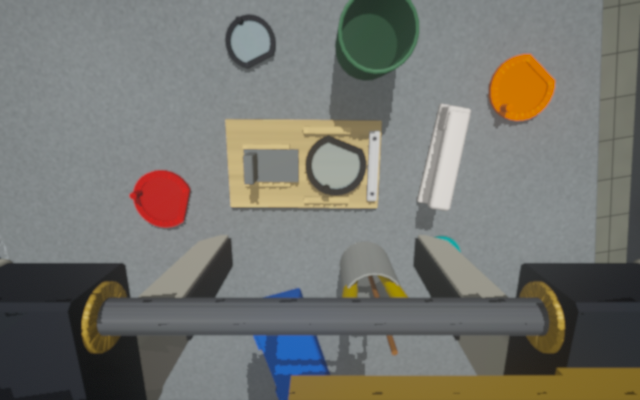

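The view is along the holder. The plate spans columns 228–380, rows 120–210, the bar is at column 374, the lens at (336,165), and the peg near (323,185). I'll go lower for better resolution.

```bash
python3 - <<'E'
from h import *
manip.move_to([0.585,0.0,0.20],q(-0.172))
w=snap("wrist","w2");im=w["color"]
hsv=cv2.cvtColor(im,cv2.COLOR_RGB2HSV)
m=cv2.inRange(hsv,(10,60,90),(28,255,255))
n,l,st,_=cv2.connectedComponentsWithStats(m);i=1+np.argmax(st[1:,4]);print(st[i])
r=cv2.minAreaRect(cv2.convexHull(cv2.findNonZero((l==i).astype(np.uint8))))
for c in cv2.boxPoints(r): print(c,ray(w,c,0.01).round(4))
E
```

```text
[  189    89   204   117 13440]
[188.19067 204.11482] [ 0.4402 -0.0028  0.01  ]
[189.0075    88.943306] [0.4721 0.1096 0.01  ]
[392.09656  90.38365] [0.6664 0.0749 0.01  ]
[391.27972 205.55518] [ 0.6517 -0.0408  0.01  ]
```

View pics/w2.png

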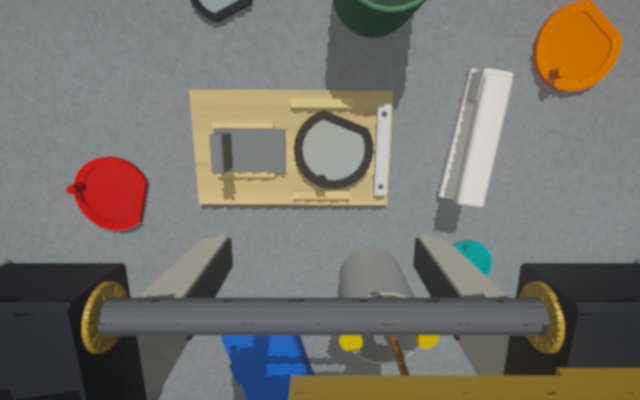

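```bash
cat > meas.py <<'E'
from h import *
from scipy.optimize import least_squares
def plate(w):
    hsv=cv2.cvtColor(w["color"],cv2.COLOR_RGB2HSV)
    m=cv2.inRange(hsv,(10,60,90),(28,255,255))
    n,l,st,_=cv2.connectedComponentsWithStats(m);i=1+np.argmax(st[1:,4])
    h=cv2.convexHull(cv2.findNonZero((l==i).astype(np.uint8)))
    P=np.array([ray(w,c,0.01)[:2] for c in h[:,0]],np.float32)
    return cv2.minAreaRect(P*1000)
def lens(w,box):
    x0,y0,x1,y1=box
    g=w["color"].max(2)[y0:y1,x0:x1]; m=(g<60).astype(np.uint8)
    n,l,st,_=cv2.connectedComponentsWithStats(m);i=1+np.argmax(st[1:,4])
    c=max(cv2.findContours((l==i).astype(np.uint8),cv2.RETR_EXTERNAL,cv2.CHAIN_APPROX_NONE)[0],key=cv2.contourArea)[:,0]+[x0,y0]
    P=np.array([ray(w,k,0.018)[:2] for k in c])
    f=least_squares(lambda p:np.hypot(*(P-p).T)-0.04,P.mean(0),loss="soft_l1",f_scale=5e-4)
    d=P-f.x;r=np.hypot(*d.T);a=np.arctan2(d[:,1],d[:,0]);k=r<0.037
    # flat line fit
    vx,vy,_,_=cv2.fitLine((d[k]*1000).astype(np.float32),cv2.DIST_L2,0,.01,.01).ravel()
    n=np.array([vy,-vx]); n*=np.sign(n@d[k].mean(0))
    return f.x,np.arctan2(n[1],n[0]),(d[k]@n).mean(),k.sum()
E
python3 - <<'E'
from meas import *
w=snap("wrist");print(plate(w));print(lens(w,(285,100,374,200)))
# bar edge: bright pixels
hsv=cv2.cvtColor(w["color"],cv2.COLOR_RGB2HSV)
m=cv2.inRange(hsv,(0,0,150),(180,50,255));m[:, :372]=0;m[:,396:]=0;m[:95]=0;m[203:]=0
c=cv2.findNonZero(m)[:,0];B=np.array([ray(w,k,.018)[:2] for k in c],np.float32)*1000;r=cv2.minAreaRect(B);print(r)
E
```

```text
((559.2957763671875, 35.06306076049805), (116.54879760742188, 198.8124237060547), 79.82183837890625)Traceback (most recent call last):
  File "<stdin>", line 2, in <module>
  File "meas.py", line 13, in lens
    n,l,st,_=cv2.connectedComponentsWithStats(m);i=1+np.argmax(st[1:,4])
                                                     ~~~~~~~~~^^^^^^^^^^
    return _wrapfunc(a, 'argmax', axis=axis, out=out, **kwds)
    return bound(*args, **kwds)
ValueError: attempt to get argmax of an empty sequence
```

```bash
python3 - <<'E'
from meas import *
w=snap("wrist");g=w["color"].max(2);print(g[150,285:380:2])
import re
s=open("meas.py").read().replace("g<60","g<TH").replace("def lens(w,box)","def lens(w,box,TH=85)");open("meas.py","w").write(s)
import importlib,meas;importlib.reload(meas)
for th in (75,90): print(meas.lens(w,(285,100,374,200),th))
hsv=cv2.cvtColor(w["color"],cv2.COLOR_RGB2HSV)
m=cv2.inRange(hsv,(0,0,150),(180,50,255));m[:, :372]=0;m[:,396:]=0;m[:95]=0;m[203:]=0
c=cv2.findNonZero(m)[:,0];B=np.array([ray(w,k,.018)[:2] for k in c],np.float32)*1000;print(cv2.minAreaRect(B))
E
```

```text
[195 198 198 159  81  69  69  83 148 167 167 167 167 167 167 167 167 167
 167 167 167 167 167 167 167 167 167 167 167 167 167 167 167 167 167 167
 167 166 136  76  67  67  74 130 158 193 198 200]
(array([0.59903261, 0.02696613]), np.float32(2.6522045), np.float64(0.0057089218826167805), np.int64(124))
(array([0.59962495, 0.0278201 ]), np.float32(2.197732), np.float64(0.012108856520038245), np.int64(50))
((648.1658935546875, 15.428897857666016), (98.20601654052734, 15.5704345703125), 80.03026580810547)
```

```bash
python3 - <<'E'
from meas import *
w=snap("wrist")
O=np.array([.6105,.0259]);t=-.1777;R=np.array([[np.cos(t),np.sin(t)],[-np.sin(t),np.cos(t)]])
for th in (105,120,130):
    c,a,d,n=lens(w,(285,100,374,200),th);print(th,"holder xy",R@(c-O),"psi",a-t,d,n)
    p=c-.032*np.array([np.cos(a),np.sin(a)]);print("peg",p,proj(w,[*p,.034]))
x=w["color"][95:210,280:400,::-1];cv2.imwrite("pics/c2.png",cv2.resize(x,None,fx=5,fy=5,interpolation=cv2.INTER_CUBIC))
E
```

```text
105 holder xy [-0.01067756  0.00071452] psi 1.1790156 0.031642010621860915 35
peg [0.58286265 0.0015409 ] [[317.87832682 182.22323201]]
120 holder xy [-0.01060448  0.00039912] psi 1.1890377 0.032139547857801605 33
peg [0.58314978 0.00104598] [[318.25513032 182.66321143]]
130 holder xy [-1.06553031e-02 -5.58157867e-05] psi 1.1887782 0.032883157798562046 31
peg [0.5830123  0.00061161] [[318.19295501 183.11538094]]
```

View pics/c2.png

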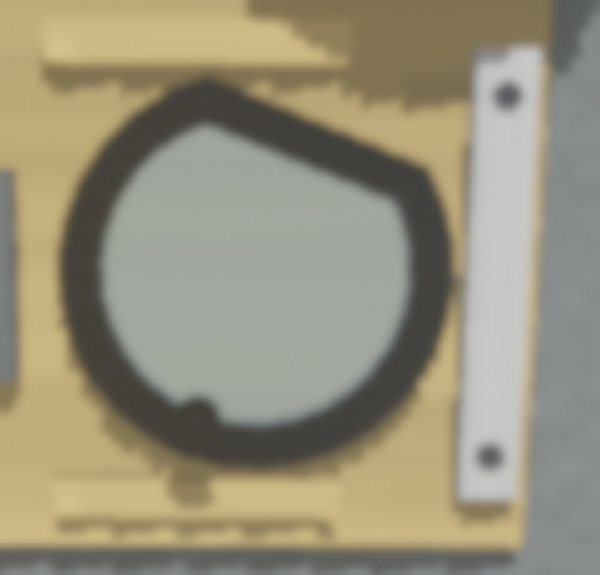

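Crop: lens flat faces up-right in this view, rim nearly at the bar (gap about 2 mm at crop x 455), peg at crop (195,415), which is image (319,178) and agrees with the fit (ψ≈1.185, centre at holder x −10.7 mm). Now I'll pinch the peg.

```bash
cat >> meas.py <<'E'
O=np.array([.6105,.0259]);t=-.1777
def W(x,y,z): return [O[0]+np.cos(t)*x-np.sin(t)*y,O[1]+np.sin(t)*x+np.cos(t)*y,z]
U=np.array([np.cos(t),np.sin(t),0]);V=np.array([-np.sin(t),np.cos(t),0])
def F(): 
    f=np.array(manip.get_obs()["force"]);return np.array([f@U,f@V,f[2]])
E
python3 - <<'E'
from meas import *
psi=1.185;c=-.0107
px,py=c-.032*np.cos(psi),-.032*np.sin(psi)
manip.move_gripper(0.4,5)
manip.move_to(W(px,py,.12),q(t+psi))
manip.servo_line(W(px,py,.022),feed=.08)
print(F())
manip.move_gripper(0,5);manip.sleep(.2)
o=manip.get_obs();print(o["time_s"],o["finger_gap"]*93,o["grasp_force"],F(),o["tcp_pos"])
snap("wrist","w3")
E
```

```text
[0.02532092 0.00468514 0.75849805]
7.4417 9.78963153323954 5.000725015997887 [-0.44494287 -0.60001115  0.74974437] [0.58295475 0.0007376  0.02205361]
```

View pics/w3.png

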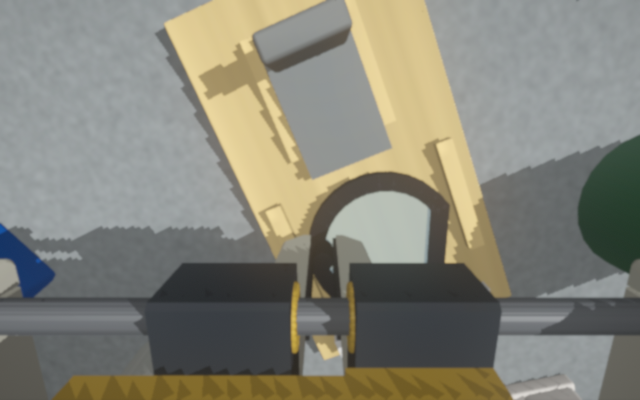

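The peg is pinched (gap 9.8 mm), and the flat (column 437, rows 205–265) is vertical, so it is square to the gripper's axis. Now I'll rotate about the lens centre and move towards the bar.

```bash
python3 - <<'E'
from meas import *
psi=1.185;c=-.0107
for p in np.linspace(psi,0,11)[1:]:
    manip.servo_line(W(c-.032*np.cos(p),-.032*np.sin(p),.022),rot=q(t+p),feed=.03)
    print(round(p,2),F().round(2))
f0=F()
manip.servo_line(W(-.032-.003,0,.022),feed=.02);manip.sleep(.1);print(F().round(2))
for x in np.arange(-.0027,.0031,.0003):
    manip.servo_line(W(-.032+x,0,.022),feed=.005);manip.sleep(.08)
    f=F();print(round(x*1e3,1),f.round(2))
    if f[0]-f0[0]<-3: break
o=manip.get_obs();print(o["time_s"],o["finger_gap"]*93,o["grasp_force"])
E
```

```text
1.07 [-0.42  0.02  0.5 ]
0.95 [-0.17  0.21  0.81]
0.83 [-0.39  0.12  0.93]
0.71 [-0.88 -0.88  1.38]
0.59 [ 0.16 -0.01  1.06]
0.47 [-0.63  0.5   1.81]
0.36 [-0.53  0.64  0.92]
0.24 [-0.75 -0.09  1.07]
0.12 [-0.19  0.49  1.32]
0.0 [-0.16  0.89  1.34]
[ 0.1  -0.63  1.12]
-2.7 [-0.92 -0.45  2.35]
-2.4 [-0.58 -0.22  1.66]
-2.1 [-0.2   0.11  2.  ]
-1.8 [-0.15 -0.22  0.93]
-1.5 [-0.77  0.44  2.09]
-1.2 [-0.48 -0.19  1.56]
-0.9 [-0.19  0.26  1.53]
-0.6 [-0.24 -0.21  1.62]
-0.3 [-1.1   0.37  2.26]
-0.0 [-1.58 -0.98  2.27]
0.3 [-3.76  0.45  3.27]
14.5417 9.757373580574264 5.003417953848839
```

Contact at x≈0, as predicted. Release, retreat and look.

```bash
python3 - <<'E'
from meas import *
manip.sleep(.4)
manip.move_gripper(0.35);manip.sleep(.2);print(F())
manip.servo_line(W(-.032,0,.12),feed=.1)
manip.move_to([0.585,0.0,0.20],q(t))
w=snap("wrist","w4");print(plate(w))
R=np.array([U[:2],V[:2]])
for th in (105,120):
    c,a,d,n=lens(w,(285,100,377,200),th);print(R@(c-O),a-t,d,n)
g=w["color"];x=g[80:220,180:400,::-1];cv2.imwrite("pics/c4.png",cv2.resize(x,None,fx=3.6,fy=3.6,interpolation=cv2.INTER_CUBIC));print(manip.get_obs()["time_s"])
E
```

```text
[-0.40411919 -0.64019065  0.52909178]
((559.114013671875, 34.87080001831055), (116.03759765625, 198.5015411376953), 79.86961364746094)
[-7.07775305e-04 -7.63920701e-06] -0.20727421 0.02880929627343171 42
[-3.61353242e-04  3.98202758e-05] 0.0022580475 0.030937801527123863 41
17.3667
```

View pics/c4.png

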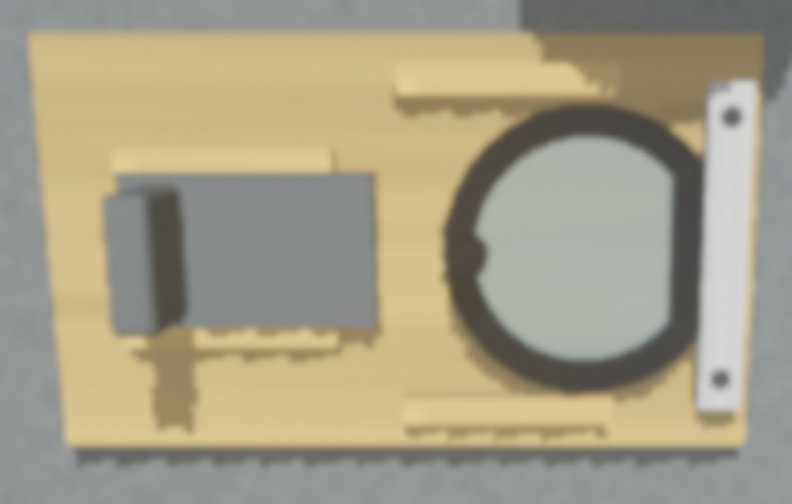

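The lens is flush: the flat's inner edge (crop column 672) is parallel to the bar (crop column 703), the peg is opposite at (468,253), and the clamp is drawn back with its nose at crop column 375. Now I'll push the fin from behind.

```bash
python3 - <<'E'
from meas import *
manip.move_gripper(0)
manip.move_to(W(-.163,0,.12),q(t))
manip.servo_line(W(-.163,0,.036),feed=.1);manip.sleep(.3)
f0=np.mean([F() for _ in range(5)],0)
x=-.163;xc=None;base=[]
while x<-.095:
    n=x-xc if xc else 0
    x+=.001 if n<.013 else .00025
    manip.servo_line(W(x,0,.036),feed=.012 if n<.013 else .004);
    if n>=.013: manip.sleep(.06)
    f=f0[0]-F()[0]
    if xc is None and f>3: xc=x
    if xc and n>.003 and n<.013: base.append(f)
    if xc: print(round(x*1e3,2),round(f,2),end="; ")
    if n>.013 and f>np.median(base)+4.5 or f>16: break
o=manip.get_obs();print("\n",np.median(base),x,xc,o["time_s"],F()-f0)
E
```

```text
-136.0 4.97; -135.0 5.08; -134.0 4.7; -133.0 4.77; -132.0 5.74; -131.0 5.18; -130.0 4.88; -129.0 5.52; -128.0 4.44; -127.0 4.61; -126.0 5.56; -125.0 5.19; -124.0 5.77; -123.0 5.41; -122.75 5.8; -122.5 5.77; -122.25 4.91; -122.0 5.58; -121.75 5.93; -121.5 5.93; -121.25 6.34; -121.0 5.45; -120.75 5.25; -120.5 5.55; -120.25 5.31; -120.0 5.32; -119.75 6.29; -119.5 5.72; -119.25 5.73; -119.0 7.12; -118.75 5.52; -118.5 5.94; -118.25 5.33; -118.0 5.16; -117.75 5.07; -117.5 6.02; -117.25 5.06; -117.0 6.0; -116.75 6.93; -116.5 7.12; -116.25 7.16; -116.0 8.13; -115.75 8.2; -115.5 9.07; -115.25 10.4; 
 5.2982180178742375 -0.11524999999999996 -0.13599999999999998 39.6083 [-10.39748475  -0.70904847   5.39540782]
```

Lens contact started at −117 mm, with about 5 N on it now. I'll push slightly more, then back off and re-touch nothing.

```bash
python3 - <<'E'
from meas import *
x=-.11525
fs=-np.mean([F()[0] for _ in range(3)])
print(fs)
while x<-.113:
    x+=.00025;manip.servo_line(W(x,0,.036),feed=.004);manip.sleep(.1)
    f=-F()[0];print(round(x*1e3,2),round(f,2),end="; ")
    if f>12: break
manip.sleep(.3)
manip.servo_line(W(x-.02,0,.036),feed=.03)
manip.servo_line(W(x-.02,0,.12),feed=.15)
manip.move_to([0.585,0.0,0.20],q(t))
w=snap("wrist");x=w["color"][80:220,180:400,::-1];cv2.imwrite("pics/c5.png",cv2.resize(x,None,fx=3.6,fy=3.6,interpolation=cv2.INTER_CUBIC));print(manip.get_obs()["time_s"],F())
E
```

```text
10.739639270307997
-115.0 10.28; -114.75 10.43; -114.5 11.71; -114.25 12.89; 43.5083 [-0.04333778  0.48771819 -0.14036171]
```

View pics/c5.png

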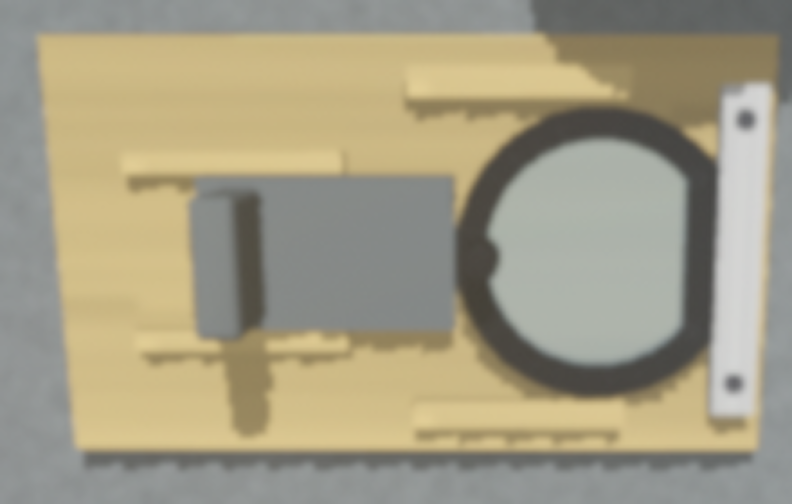

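The clamp nose (crop column 455) bears on the rim, the flat lies flush on the bar, and the robot is clear. Handing in.

```bash
python3 -c "
from workcell import manip
print(manip.finish_job())"
```

```text
the job is handed in; nothing more can be done
None
```

The lens is turned flush against the bar and the clamp is pushed firmly onto its rim; I estimate it was pressing with about 6–7 N just before release, the force left after letting go wasn't measured, the job is handed in and no verdict was returned.

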